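# Lay the culture flask down on the shaker

## Task

A blue-capped culture flask stands on end on the platform of the shaker, near the blue end stop. With the fingers only pushing and supporting it, never lifting it off the platform, tip it over onto its broad side, cap away from the stop, and let it down gently all the way; then push it along the platform until its foot is right up against the stop, square to it, and let go. Leave the other things on the bench where they are.

Things in the scene. Friction and masses are not known exactly. Their poses are not given: they have to be found in the camera images.
- shaker: platform shaker, fixed. Origin on the bench under its middle, z up. Flat platform, top 70 mm above the bench, 12 mm thick, from x = -65 to +77 mm and y = -75 to +75 mm; housing 130 x 170 mm below it (its -x side at x = -60 mm). Blue end stop at the +x end: face at x = +65 mm looking to -x, 38 mm tall above the platform, 140 mm wide. The laid flask's cap may stick out over the -x edge.
- shaker_stop (a point): foot of the end stop's face, middle of its width, level with the platform's top (70 mm above the bench); axes as the shaker's
- flask: culture flask, loose, 70 to 180 g. Flat body 38 mm thick (its x), 85 wide (y), 105 tall (z), then a neck 26 mm across, then a round blue cap 32 mm across, 30 mm tall: 155 mm in all. Starts upright on the platform, back broad face roughly square to and about 3 to 12 mm from the stop. Origin: centre of its foot; z points to the cap. Centre of mass about 60 mm up; falls by itself beyond about 17 degrees of lean.
- flask_foot (a point): centre of the flask's foot face (same point as its origin, axes as the flask's); the foot is free to slide on the platform, also while the flask is being tipped
- flask_cap (a point): centre of the flat outer end of the blue cap, 155 mm from the foot; axes as the flask's
- spare: bystander: flask of the same shape with an orange cap, standing on the bench; origin under its middle
- media: bystander: amber bottle, 68 mm across, 160 mm tall, orange cap; origin under its middle
- spray: bystander: white spray bottle, 76 mm across, 225 mm tall; origin under its middle
- tipbox: bystander: blue pipette-tip box, 120 x 85 x 65 mm; origin under its middle
- rack: bystander: orange tube rack with tubes, 100 x 220 mm, 125 mm tall; origin under its middle
- marker: bystander: black marker pen standing on its end beside the shaker, 18 mm across, 135 mm tall; origin under its middle

How it is judged:
By the outcome, as a careful person would: the job done as asked, in the order asked, and still so for the second after the job is handed in, with the robot touching nothing.
It also fails if it takes over 64 s, if anything falls off the work surface, if the arm or the gripper's body presses on something with over 40 N, if the wrist force passes 120 N, or if a joint passes its speed limit or range.

## Robot

A 6-joint arm with a two-finger parallel gripper is mounted at the origin on the work surface. World frame = base frame: x ahead of the robot, y to its left, z up, the work surface at z = 0. Lengths are in mm, angles in rad, forces in N, time in s.
With the tool pointing down it reaches from about 300 to 775 mm from the base axis. Payload 14.6 kg.
Tool frame: the origin (TCP) lies on the mounting face of the last link; the fingertips stand 173 mm ahead of it and the grasp point (between the pads) lies 155 mm ahead of it; y points along the fingers, z is the direction in which the jaws open and shut, and the axes are right-handed (so a half turn about y gives the same grasp; the last joint's range is limited). The gripper opens to 85 mm and grips with 20 to 120 N. Pads are 22 mm wide; open, the fingers measure 114 mm over their backs; the gripper's body (76 mm by 85 mm) begins 54 mm behind the grasp point. The pads swing forward as they close: fully open they stand 13 mm farther back than shut.
Start: joints at [-1.286, 0.3, 1.521, -0, 1.321, -0.067], TCP at [189.516, -516.308, 404.681] pointing down, gripper open.
Joint ranges: [-3.03, 3.03], [-0.79, 2.21], [0.23, 2.52], [-1.04, 4.18], [0, 3.07], [-2.55, 2.55]. Speed limits (rad/s): [2.22, 2.22, 2.57, 3.14, 3.14, 3.14].

## Interface

Orientations are given as a 3x3 rotation matrix whose columns are the frame's x, y, z axes.
In Python, from rig import observe, cams, sign_off, search_frame, outline_of gives the robot as it stands.
- The arm moves only by the shell command python3 -m creep 'ROWS' [FORCE]. ROWS is JSON, one flat list of numbers, 5 for each row, row after row: the shift along the tool's x, y, z in cm, then the turn about the tool's y in degrees, then the closure, from 0 (fully open) to 1 (shut). A call has 1 to 20 rows; each row is the pose to reach, as a shift and turn from the pose commanded when the call began, along the tool's axes at that moment; what a row does not reach only later rows make up. A row lasts 1/10 s, in which the tool goes at most 50 mm and 8.59 degrees, less where a joint would pass 70% of its speed; a pose out of reach is approached as far as the arm can. A call with a gripper value outside its range is refused whole. The fingers move at their own pace and stop on an object; FORCE is the grip in N (left out, the last holds). Time passes only in rows, so rows that repeat a pose let the fingers close. It gives the time, the measured TCP pose, the force and the opening at its end, in the units of the state.
- observe(): the state, without advancing time (a new reading comes with each control period).
- cams.grab_frame(name): name is "side" or "top" or "wrist"; returns the picture (400x640x3 uint8, red, green, blue); there is no depth.
- cams.camera_info(name): a dict with "fx", "fy", "cx", "cy" (pixels), "dist" ([k1, k2, p1, p2, k3] as OpenCV has them; the pictures are not rectified), "eye" and "rotation" of the camera in the world; the wrist camera has in their place "mount" (4x4, takes a point from camera to tool coordinates, whose origin is the TCP and whose axes are the tool frame's). Camera axes: x right, y down, z forward; pixel columns grow to the right and rows downward; lengths in mm; the calibration is good to about 2 mm. A picture is of the moment at which its call begins: read the wrist's pose just before it. camera_info takes no time and is no camera call.
- sign_off(): hands the job in, once; it reports no verdict.
Trained networks look in the newest picture that a camera, given by its name, has taken for a name from the list of things; names that differ only in an ending like _2 or _b are one class to them, and where a whole thing is asked for, a point or a joint stands for the part that bears it (a point fixed in the world has none). Each returns a list of dicts, best first, with "conf" (0 to 1); they miss things now and then, are a little off and sometimes report something else, mostly with a low value. They report only what shows in the picture. A call takes as long as a camera call.
- search_frame(camera, label): "extent" ([centre column, centre row, width, height] in pixels, round what is visible of it).
- outline_of(camera, label): "region" (400x640 bool, what is visible of it) and "extent" ([centre column, centre row, width, height] in pixels, round what is visible of it).
The state is a dict: "clock": time; "q": joint angles; "joint_vel": joint speeds; "tau": joint torques, N m; "tcp_pos": TCP position; "tool_rot": TCP orientation; "contact_force": force on the tool from outside, world axes, zero at the start; "wrist_torque": the same for the moment, N m; "finger_gap": finger opening in mm.
Only numpy, scipy, OpenCV 4.12 (cv2) and the standard library are available. Lean on these libraries where they do the work, as an engineer would, in place of code of your own. Each camera call takes 0.05 s, during which the arm holds its last target. There are 200 camera calls.

## Working session

There is one attempt and no reset: what is moved stays moved. The work goes in short steps, Python scripts to look and compute and a shell command to move; the robot and the scene stay as the last step left them, time stands still between calls to the robot, and variables do not carry over. Pictures are saved under pics/ and viewed, about 8 in all and at most 12, crops included, and the job is handed in when it is done.

```bash
ls; mkdir -p pics; python3 - <<'E'
from rig import *
import cv2,numpy as np
s=observe();print(s['clock'],s['tcp_pos'],np.round(s['tool_rot'],3).tolist(),s['finger_gap'])
ims=[]
for c in ['side','top']:
    im=cams.grab_frame(c);ims.append(im)
    i=cams.camera_info(c);print(c,{k:np.round(v,3).tolist() for k,v in i.items()})
    for l in ['flask','flask_cap','shaker','spare','marker','media','spray','tipbox','rack']:
        r=search_frame(c,l);print(l,[(round(d['conf'],2),np.round(d['extent']).tolist()) for d in r[:2]])
    cv2.imwrite(f'pics/{c}0.png',im[:,:,::-1])
print(cams.camera_info('wrist'))
E
```

```text
pics
0.0 [ 189.50091598 -516.27759354  404.10562098] [[-0.939, -0.0, 0.345], [-0.345, 0.001, -0.939], [-0.0, -1.0, -0.001]] 85.43383435622741
side {'fx': 439.155, 'fy': 439.155, 'cx': 315.913, 'cy': 203.527, 'dist': [0.03, 0.0, 0.0, 0.0, 0.0], 'eye': [463.904, -863.345, 971.117], 'rotation': [[0.984, -0.138, 0.116], [-0.179, -0.678, 0.713], [-0.02, -0.722, -0.692]]}
flask [(0.6, [301.0, 193.0, 34.0, 54.0])]
flask_cap [(0.82, [303.0, 195.0, 36.0, 52.0])]
shaker [(0.93, [303.0, 226.0, 71.0, 59.0]), (0.29, [300.0, 128.0, 26.0, 61.0])]
spare [(0.56, [262.0, 146.0, 27.0, 49.0])]
marker [(0.47, [264.0, 230.0, 8.0, 36.0])]
media [(0.68, [334.0, 364.0, 36.0, 58.0])]
spray [(0.94, [300.0, 127.0, 29.0, 61.0])]
tipbox [(0.76, [251.0, 337.0, 61.0, 56.0])]
rack [(0.82, [377.0, 219.0, 54.0, 77.0])]
top {'fx': 435.359, 'fy': 435.359, 'cx': 317.218, 'cy': 195.29, 'dist': [-0.031, 0.0, 0.0, 0.0, 0.0], 'eye': [400.012, 0.199, 1306.7], 'rotation': [[0.012, -0.988, 0.155], [-1.0, -0.015, -0.015], [0.017, -0.155, -0.988]]}
flask [(0.69, [298.0, 200.0, 21.0, 41.0])]
flask_cap [(0.92, [296.0, 199.0, 18.0, 
[... 214 characters left out ...]

spray [(0.94, [166.0, 179.0, 48.0, 37.0]), (0.71, [312.0, 136.0, 77.0, 43.0])]
tipbox [(0.82, [419.0, 268.0, 40.0, 46.0])]
rack [(0.79, [313.0, 136.0, 79.0, 39.0])]
{'fx': 349.1600202252471, 'fy': 349.1600202252471, 'cx': 322.44146166841966, 'cy': 199.7036700931519, 'dist': array([-0.04750072,  0.        ,  0.        ,  0.        ,  0.        ]), 'mount': array([[-3.31876344e-04,  9.65546217e-01,  2.60231421e-01,
        -6.76467941e+01],
       [ 4.66551417e-04, -2.60231258e-01,  9.65546205e-01,
         3.02075138e+01],
       [ 9.99999836e-01,  4.41853283e-04, -3.64112358e-04,
        -1.13375107e+00],
       [ 0.00000000e+00,  0.00000000e+00,  0.00000000e+00,
         1.00000000e+00]])}
```

```bash
python3 - <<'E'
import cv2,numpy as np
a=cv2.imread('pics/side0.png')[130:280,230:410];b=cv2.imread('pics/top0.png')[120:270,230:410]
f=lambda i:cv2.resize(i,None,fx=4.2,fy=4.2,interpolation=cv2.INTER_CUBIC)
cv2.imwrite('pics/s1.png',cv2.resize(a,None,fx=4,fy=4,interpolation=cv2.INTER_CUBIC));cv2.imwrite('pics/t1.png',cv2.resize(b,None,fx=4,fy=4,interpolation=cv2.INTER_CUBIC))
E
```

```text
(no output)
```

View pics/s1.png

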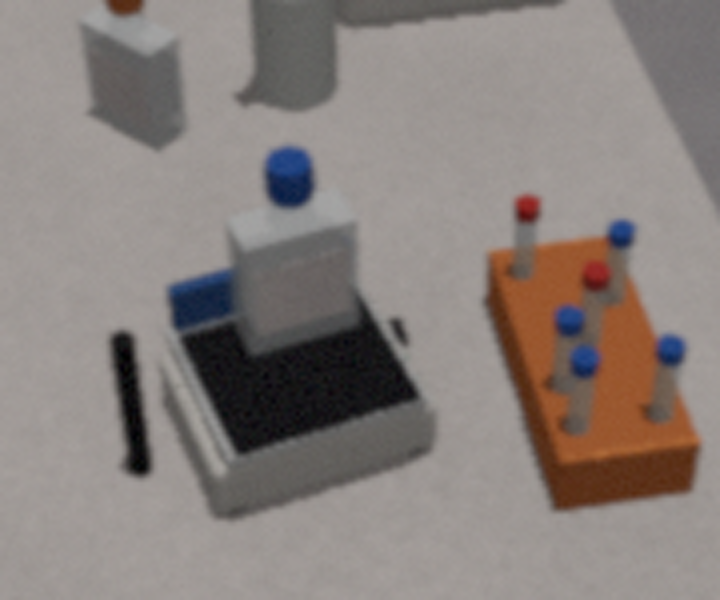

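View pics/t1.png

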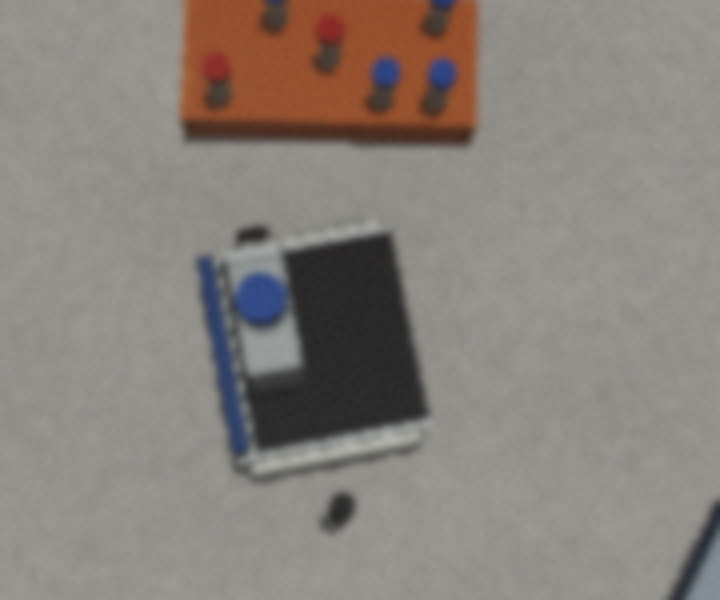

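The side view (crop ×4, offset 230,130) shows the flask upright at the far, stop end: cap at (289,170), foot front corners at (252,352) and (360,325), and the marker at (130,400). In the top view (crop ×4, offset 230,120) the stop runs (207,258)–(240,455), the cap centre is (261,299), and the platform's far edge runs (390,225)–(428,430). The stop therefore faces world −y.

```bash
cat > h.py <<'E'
import numpy as np,cv2
from scipy.optimize import least_squares
from rig import *
def proj(c,P):
    i=cams.camera_info(c);R=np.array(i['rotation']);t=-R.T@np.array(i['eye'])
    K=np.array([[i['fx'],0,i['cx']],[0,i['fy'],i['cy']],[0,0,1.]])
    return cv2.projectPoints(np.float64(P).reshape(-1,1,3),cv2.Rodrigues(R.T)[0],t,K,np.array(i['dist']))[0].reshape(-1,2)
def pose(p,P,z0=0):
    c,s=np.cos(p[2]),np.sin(p[2]);P=np.float64(P)
    return np.c_[p[0]+c*P[:,0]-s*P[:,1],p[1]+s*P[:,0]+c*P[:,1],P[:,2]+z0]
OFF={'top':(230,120),'side':(230,130)}
def fit(obs,x0,z0=0):
    def f(p):
        r=[]
        for c,l in obs.items():
            l=np.array(l,float);r.append(proj(c,pose(p,l[:,:3],z0))-(l[:,3:]/4+OFF[c]))
        return np.concatenate(r).ravel()
    s=least_squares(f,x0,loss='soft_l1');return s.x,f(s.x).reshape(-1,2)
E
python3 - <<'E'
from h import *
np.set_printoptions(precision=2,suppress=True)
sh,r=fit({'top':[(-65,-75,70,387,223),(-65,75,70,428,428),(77,-70,108,198,258),(77,70,108,235,458),(65,-70,108,213,256),(65,70,108,249,455)],
 'side':[(65,70,108,170,287),(65,70,70,178,328)]},[370,20,1.6])
print('shaker',sh,np.degrees(sh[2]));print(r)
# flask, x toward -stop: use yaw same as shaker
fl,r=fit({'top':[(0,0,155,261,299),(19,-42.5,105,228,258),(-19,-42.5,105,283,250),(-19,42.5,105,303,366),(19,42.5,105,247,378)],
 'side':[(-19,42.5,0,252,352),(-19,-42.5,0,360,325),(-19,-42.5,105,345,222),(-19,42.5,105,240,244),(0,0,155,289,157)]},[370,60,1.6],70)
print('flask',fl,np.degrees(fl[2]));print(r)
d=fl[:2]-sh[:2];c,s=np.cos(sh[2]),np.sin(sh[2]);print('flask in shaker',c*d[0]+s*d[1],-s*d[0]+c*d[1])
m,r=fit({'top':[(0,0,135,342,505)],'side':[(0,0,0,138,470),(0,0,135,122,337)]},[300,20,0]);print('marker',m,r.tolist())
d=m[:2]-sh[:2];print('in shaker',c*d[0]+s*d[1],-s*d[0]+c*d[1])
E
```

```text
shaker [564.32   1.17   1.77] 101.63641655829353
[[ 0.82  0.24]
 [ 0.75 -0.21]
 [-0.87 -0.19]
 [-1.12 -0.92]
 [-0.39 -0.48]
 [-0.32 -0.99]
 [-1.65  1.99]
 [-2.46  1.17]]
flask [571.83  39.4   14.32] 820.7096798467832
[[ 0.04 -0.67]
 [-0.86 -1.88]
 [-0.42 -2.3 ]
 [ 0.04  0.17]
 [-0.3  -0.35]
 [-1.79  1.86]
 [-1.1   0.7 ]
 [ 2.08 -0.69]
 [-1.07  1.73]
 [-1.64  1.12]]
flask in shaker 35.93043505102738 -15.06406942518689
marker [447.72 -13.96   0.  ] [[-0.08421024290197465, -0.8125948551474096], [0.08647466572347184, -0.12496298658942351], [-0.9432838743286993, 0.3521294515890645]]
in shaker 8.702461789537415 117.2533022669036
```

```bash
python3 -m creep '[-4,-2,-3,0,0, -8,-2,-6,1,0, -12,-2,-9,2,0, -16,-2,-11.5,3,0, -20,-2,-14,4,0, -24,-2,-17,5,0, -28,-2,-20,6,0, -32,-2,-22.5,7,0, -36,-2,-25.5,8,0, -40,-2,-28.5,9,0, -44,-2,-31,9,0, -48,-2,-34,9,0, -52,-2,-37,9,0, -55.1,-1.6,-39,9,0, -55.1,-1.6,-39,9,0, -55.1,-1.6,-39,9,0, -55.1,-1.6,-39,9,0, -55.1,-1.6,-39,9,0]'
cat >> h.py <<'E'
def wcam():
    s=observe();i=cams.camera_info('wrist');M=np.array(i['mount']);R=np.array(s['tool_rot'])
    return R@M[:3,:3], R@M[:3,3]+np.array(s['tcp_pos']), i
def wray(px):
    Rc,o,i=wcam();K=np.array([[i['fx'],0,i['cx']],[0,i['fy'],i['cy']],[0,0,1.]])
    u=cv2.undistortPoints(np.float64(px).reshape(-1,1,2),K,np.array(i['dist'])).reshape(-1,2)
    return o,np.c_[u,np.ones(len(u))]@Rc.T
def wplane(px,z):
    o,d=wray(px);return o+d*((z-o[2])/d[:,2])[:,None]
E
python3 - <<'E'
from h import *
s=observe();print(s['clock'],s['tcp_pos'],np.round(s['tool_rot'],3).tolist(),s['contact_force'],s['finger_gap'])
im=cams.grab_frame('wrist');cv2.imwrite('pics/w1.png',im[:,:,::-1])
E
```

```text
clock: 2.8
tcp_pos: [572.0, 38.7, 421.1]
tool_rot: [[-0.981, 0.001, 0.192], [-0.192, -0.0, -0.981], [-0.001, -1.0, 0.0]]
contact_force: [-0.1, -0.4, 0.3]
finger_gap: 85.5
2.8 [571.99962071  38.66906353 421.08877239] [[-0.981, 0.001, 0.192], [-0.192, -0.0, -0.981], [-0.001, -1.0, 0.0]] [-0.12369294 -0.37411136  0.25802254] 85.48423910428728
```

View pics/w1.png

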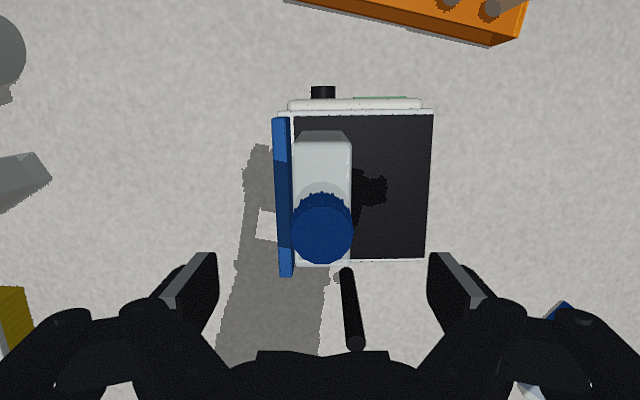

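The wrist view shows the cap top centred at about (322,235), between the open fingers at (210,270) and (430,270). The stop's inner top edge runs (290,117)–(293,276), and the platform's −x edge (434,112)–(425,261).

```bash
python3 - <<'E'
from h import *
np.set_printoptions(precision=1,suppress=True)
P=lambda px,z:wplane(px,z)
a=P([(290,117),(293,276)],108);print('stop face top',a,'yaw',np.degrees(np.arctan2(*(a[0]-a[1])[1::-1]))+90)
o=P([(273,118),(279,276)],108);print('outer',o)
e=P([(434,110),(425,262)],70);print('-x edge',e,np.degrees(np.arctan2(*(e[0]-e[1])[1::-1]))+90)
b=P([(351,142),(296,140),(352,200),(294,260)],175);print('body top F R?',b)
cp=P([(322,235),(291,235),(354,235)],225);print('cap',cp)
for y in np.radians([100,101,101.6]):
    u=np.array([np.cos(y),np.sin(y)])
    print(y,'along shaker x: stop',a[:,:2]@u,'edge',e[:,:2]@u,'body',b[:,:2]@u,'cap',cp[:,:2]@u)
E
```

```text
stop face top [[624.8  76.8 108. ]
 [488.9  50.8 108. ]] yaw 100.82898864412762
outer [[621.5  89.9 108. ]
 [486.5  63.1 108. ]]
-x edge [[654.3 -45.6  70. ]
 [509.5 -77.1  70. ]] 102.28778706999991
body top F R? [[620.4  31.8 175. ]
 [615.1  65.2 175. ]
 [584.4  23.4 175. ]
 [536.1  52.7 175. ]]
cap [[576.   41.2 225. ]
 [572.9  56.6 225. ]
 [579.1  25.3 225. ]]
1.7453292519943295 along shaker x: stop [-32.9 -34.9] edge [-158.5 -164.4] body [-76.4 -42.6 -78.5 -41.2] cap [-59.4 -43.7 -75.6]
1.7627825445142729 along shaker x: stop [-43.9 -43.4] edge [-169.6 -172.9] body [-87.1 -53.4 -88.6 -50.6] cap [-69.4 -53.7 -85.6]
1.7732545200262386 along shaker x: stop [-50.4 -48.6] edge [-176.2 -178. ] body [-93.6 -59.8 -94.6 -56.2] cap [-75.4 -59.7 -91.6]
```

```bash
python3 -m creep '[-0.2,0,-0.1,0,0.47, -0.4,0,-0.2,0,0.47, -0.4,0,-0.2,0,0.47, -0.4,0,-0.2,0,0.47, -0.4,0,-0.2,0,0.47, -0.4,0,-0.2,0,0.47, -0.4,0.5,-0.2,0,0.47, -0.4,1.5,-0.2,0,0.47, -0.4,2.5,-0.2,0,0.47, -0.4,3.5,-0.2,0,0.47, -0.4,4.6,-0.2,0,0.47, -0.4,4.6,-0.2,0,0.47]' 20
python3 - <<'E'
from h import *
im=cams.grab_frame('wrist');cv2.imwrite('pics/w2.png',im[:,:,::-1])
E
```

```text
clock: 4.05
tcp_pos: [575.8, 42.4, 372.6]
tool_rot: [[-0.981, -0.003, 0.193], [-0.193, 0.0, -0.981], [0.003, -1.0, -0.001]]
contact_force: [-0.3, -0.5, -0.4]
finger_gap: 45.4
```

View pics/w2.png

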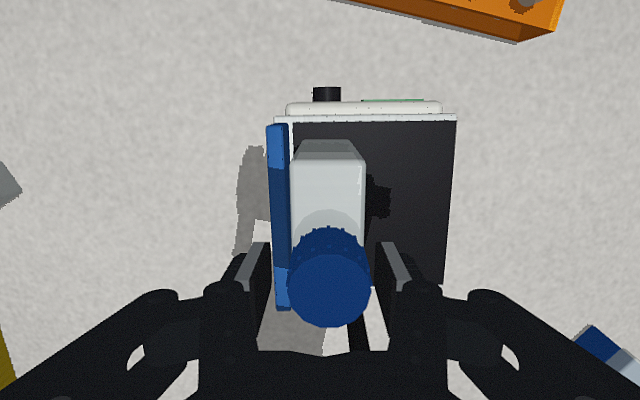

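The cap (column 288–371, row 285) sits between the two fingers (inner edges about 270 and 377), clear on both sides. Next I tip it slowly, with the fingers loosely either side of the cap.

```bash
python3 -m creep '[0,0,0.25,0,0.47, 0,0,0.5,0,0.47, 0,0,0.75,0,0.47, 0,0.1,1,0,0.47, 0,0.1,1.25,0,0.47, 0,0.1,1.5,0,0.47, 0,0.1,1.75,0,0.47, 0,0.1,2,0,0.47, 0,0.2,2.25,0,0.47, 0,0.2,2.5,0,0.47, 0,0.3,2.75,0,0.47, 0,0.3,3,0,0.47, 0,0.4,3.25,0,0.47, 0,0.4,3.5,0,0.47, 0,0.5,3.75,0,0.47, 0,0.5,4,0,0.47, 0,0.6,4.25,0,0.47, 0,0.6,4.5,0,0.47, 0,0.7,4.75,0,0.47, 0,0.8,5,0,0.47]'
python3 - <<'E'
from h import *
im=cams.grab_frame('wrist');im2=cams.grab_frame('side')
cv2.imwrite('pics/w3.png',np.hstack([cv2.resize(im[80:400,160:500],(400,376)),cv2.resize(im2[140:270,240:378],(400,376))])[:,:,::-1])
E
```

```text
clock: 6.1
tcp_pos: [585.6, -6.9, 366.6]
tool_rot: [[-0.981, 0.0, 0.193], [-0.193, 0.0, -0.981], [-0.0, -1.0, 0.0]]
contact_force: [-0.1, -0.3, -0.1]
finger_gap: 45.0
```

View pics/w3.png

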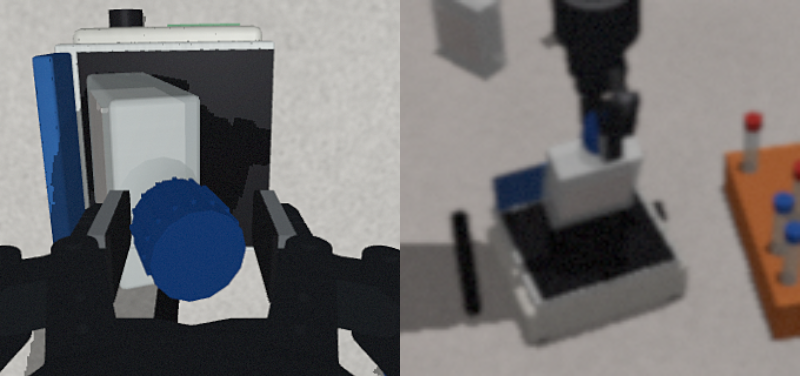

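The flask leans about 18–20°, its cap between the fingers and its foot still on the platform. I keep tipping to about 30°.

```bash
python3 -m creep '[0,0.1,0.2,0,0.47, 0,0.1,0.4,0,0.47, 0,0.2,0.6,0,0.47, 0,0.3,0.8,0,0.47, 0,0.4,1,0,0.47, 0,0.5,1.2,0,0.47, 0,0.6,1.4,0,0.47, 0,0.7,1.6,0,0.47, 0,0.8,1.8,0,0.47, 0,0.9,2,0,0.47, 0,1,2.2,0,0.47, 0,1.1,2.4,0,0.47, 0,1.1,2.4,0,0.47, 0,1.1,2.4,0,0.47]'
python3 - <<'E'
from h import *
print(np.round(observe()['contact_force'],2))
im=cams.grab_frame('wrist');im2=cams.grab_frame('side')
cv2.imwrite('pics/w4.png',np.hstack([cv2.resize(im[80:400,160:500],(400,376)),cv2.resize(im2[140:270,240:378],(400,376))])[:,:,::-1])
E
```

```text
clock: 7.6
tcp_pos: [590.3, -30.3, 356.0]
tool_rot: [[-0.981, 0.001, 0.193], [-0.193, -0.0, -0.981], [-0.001, -1.0, 0.0]]
contact_force: [-0.7, -0.5, 4.5]
finger_gap: 45.2
[-0.66 -0.46  4.49]
```

View pics/w4.png

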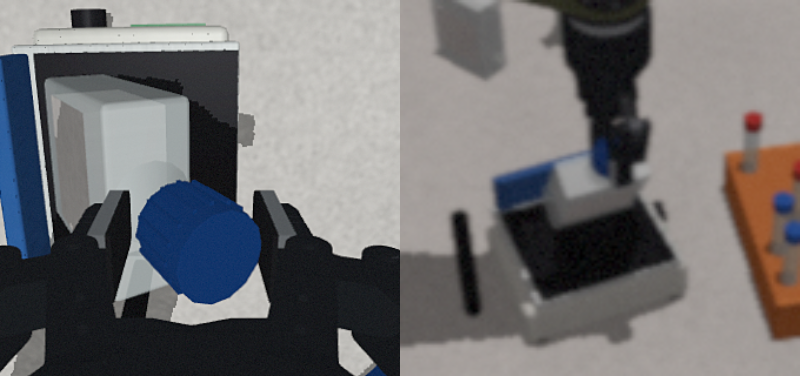

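The flask leans about 31°, with the cap resting on the front finger. The 4.5 N upward force means a finger is pressing down on the flask, so I raise a little.

```bash
python3 -m creep '[0,-0.2,0,0,0.47, 0,-0.3,0,0,0.47, 0,-0.3,0,0,0.47]'; python3 -m creep '[0,-0.2,0,0,0.47, 0,-0.2,0,0,0.47]'
```

```text
clock: 8.0
tcp_pos: [590.2, -30.1, 358.6]
tool_rot: [[-0.981, -0.0, 0.194], [-0.194, 0.0, -0.981], [0.0, -1.0, -0.0]]
contact_force: [0.2, 0.0, -0.2]
finger_gap: 45.2
clock: 8.2
tcp_pos: [590.3, -30.2, 360.8]
tool_rot: [[-0.981, 0.0, 0.193], [-0.193, -0.0, -0.981], [-0.0, -1.0, 0.0]]
contact_force: [-0.0, -0.2, 0.3]
finger_gap: 45.2
```

```bash
python3 -m creep '[0.26,0,0.1,-5,0.47, 0.52,0,0.2,-10,0.47, 0.77,0,0.35,-15,0.47, 1.02,0,0.5,-20,0.47, 1.26,0,0.65,-25,0.47, 1.5,0,0.85,-30,0.47, 1.72,0,1.05,-35,0.47, 1.92,0,1.25,-40,0.47, 2.1,0,1.44,-45,0.47, 2.3,0,1.65,-50,0.47, 2.45,0,1.85,-55,0.47, 2.6,0,2.07,-60,0.47, 2.7,0,2.3,-65,0.47, 2.8,0,2.5,-70,0.47, 2.9,0,2.75,-75,0.47, 2.95,0,2.95,-80,0.47, 3,0,3.15,-85,0.47, 3,0,3.36,-90,0.47, 3,0,3.36,-90,0.47]'
python3 - <<'E'
from h import *
s=observe();print(np.round(s['contact_force'],2),np.round(s['q'],2))
im=cams.grab_frame('wrist');im2=cams.grab_frame('side')
cv2.imwrite('pics/w5.png',np.hstack([cv2.resize(im,(500,313)),cv2.resize(im2[140:270,240:370],(300,313))])[:,:,::-1])
E
```

```text
clock: 10.1
tcp_pos: [567.3, -69.1, 360.7]
tool_rot: [[0.195, 0.0, 0.981], [-0.981, -0.0, 0.195], [0.0, -1.0, 0.0]]
contact_force: [0.0, -0.4, -0.1]
finger_gap: 45.0
[ 0.04 -0.43 -0.07] [-0.19  0.39  1.51 -0.    1.24 -0.38]
```

View pics/w5.png

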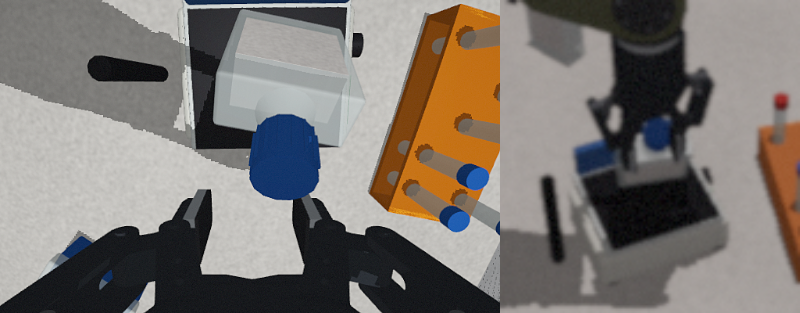

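The wrist view (shrunk to 500 wide) shows the cap's lower end at (283,198), resting only on the right finger at (305,215), with the left finger clear. The flask has swung about 10° towards shaker +y. I'll centre both fingers under the cap rim as a V-cradle, then ease the cap back.

```bash
python3 -m creep '[0,0,0.1,0,0.5, 0,0.1,0.3,0,0.53, 0,0.2,0.5,0,0.57, 0,0.2,0.7,0,0.6, 0,0.3,0.9,0,0.63, 0,0.3,1.1,0,0.66, 0,0.3,1.3,0,0.7, 0,0.4,1.5,0,0.74, 0,0.4,1.5,0,0.74, 0,0.4,1.5,0,0.74, 0,0.4,1.7,0,0.74, 0,0.4,1.9,0,0.74, 0,0.4,2.1,0,0.74, 0,0.4,2.3,0,0.74, 0,0.4,2.5,0,0.74, 0,0.4,2.7,0,0.74, 0,0.4,2.9,0,0.74, 0,0.4,3,0,0.74]'
python3 - <<'E'
from h import *
s=observe();print(np.round(s['contact_force'],2),np.round(s['q'],2))
im=cams.grab_frame('wrist');im2=cams.grab_frame('side')
cv2.imwrite('pics/w6.png',np.hstack([cv2.resize(im,(500,313)),cv2.resize(im2[140:270,240:370],(300,313))])[:,:,::-1])
E
```

```text
clock: 12.0
tcp_pos: [596.9, -63.1, 356.6]
tool_rot: [[0.194, -0.0, 0.981], [-0.981, 0.0, 0.194], [-0.0, -1.0, -0.0]]
contact_force: [-0.3, 0.4, 0.3]
finger_gap: 22.1
[-0.32  0.42  0.33] [-0.17  0.45  1.43  0.    1.26 -0.36]
```

View pics/w6.png

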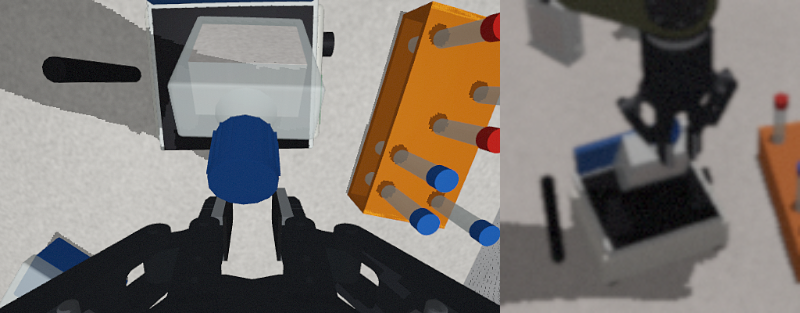

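Both fingers now cradle the cap, centred at (243,190) in the shrunk view. The flask is nearly straight again, with its foot edge on the platform. Next I lower it along the arc to about 55° lean.

```bash
python3 -m creep '[0.25,0.15,0,0,0.74, 0.5,0.3,0,0,0.74, 0.75,0.45,0,0,0.74, 1,0.62,0,0,0.74, 1.25,0.8,0,0,0.74, 1.5,1,0,0,0.74, 1.74,1.15,0,0,0.74, 2,1.35,0,0,0.74, 2.25,1.56,0,0,0.74, 2.5,1.77,0,0,0.74, 2.78,2,0,0,0.74, 3,2.2,0,0,0.74, 3.25,2.44,0,0,0.74, 3.5,2.7,0,0,0.74, 3.74,2.96,0,0,0.74, 3.95,3.2,0,0,0.74, 4.15,3.44,0,0,0.74, 4.35,3.68,0,0,0.74, 4.6,4,0,0,0.74, 4.6,4,0,0,0.74]'
python3 - <<'E'
from h import *
s=observe();print(np.round(s['contact_force'],2),np.round(s['q'],2))
im=cams.grab_frame('wrist');im2=cams.grab_frame('side')
cv2.imwrite('pics/w7.png',np.hstack([cv2.resize(im,(500,313)),cv2.resize(im2[140:270,240:370],(300,313))])[:,:,::-1])
E
```

```text
clock: 14.1
tcp_pos: [605.6, -108.6, 316.1]
tool_rot: [[0.193, -0.001, 0.981], [-0.981, 0.0, 0.193], [-0.0, -1.0, -0.001]]
contact_force: [-0.0, -0.8, -0.7]
finger_gap: 22.3
[-0.   -0.84 -0.7 ] [-0.24  0.52  1.42 -0.    1.2  -0.43]
```

View pics/w7.png

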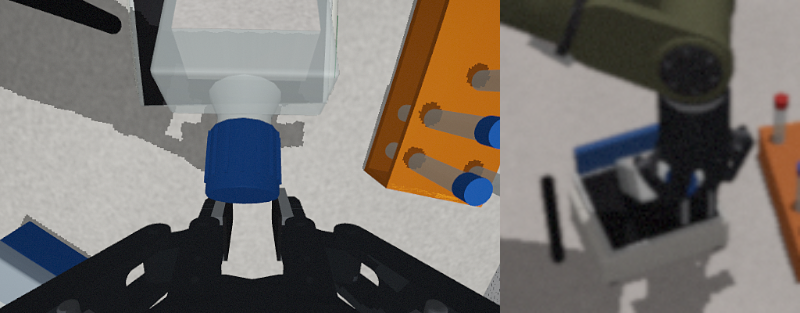

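The flask leans about 55°, with the cap (243,190) centred on both fingers. Now I push level so the foot slides towards the stop while the cap stays supported.

```bash
python3 -m creep '[-0.15,0,0,0,0.74, -0.3,0,0,0,0.74, -0.45,0,0,0,0.74, -0.6,0,0,0,0.74, -0.75,0,0,0,0.74, -0.9,0,0,0,0.74, -1.05,0,0,0,0.74, -1.2,0,0,0,0.74]'
python3 -m creep '[-0.1,0,0,0,0.74, -0.2,0,0,0,0.74, -0.3,0,0,0,0.74, -0.4,0,0,0,0.74]'
python3 - <<'E'
from h import *
im=cams.grab_frame('wrist');im2=cams.grab_frame('side')
cv2.imwrite('pics/w8.png',np.hstack([cv2.resize(im,(500,313)),cv2.resize(im2[140:270,240:370],(300,313))])[:,:,::-1])
for c in('wrist',):
  print([(round(d['conf'],2),np.round(d['extent']).tolist()) for d in search_frame(c,'flask_cap')[:2]])
E
```

```text
clock: 15.0
tcp_pos: [603.3, -96.4, 316.7]
tool_rot: [[0.193, 0.0, 0.981], [-0.981, 0.0, 0.193], [-0.0, -1.0, 0.0]]
contact_force: [0.2, -0.2, -0.2]
finger_gap: 22.3
clock: 15.4
tcp_pos: [602.5, -92.5, 316.7]
tool_rot: [[0.193, -0.0, 0.981], [-0.981, 0.0, 0.193], [-0.0, -1.0, -0.0]]
contact_force: [-1.0, -0.2, -0.1]
finger_gap: 21.9
[(0.94, [314.0, 132.0, 242.0, 257.0])]
```

View pics/w8.png

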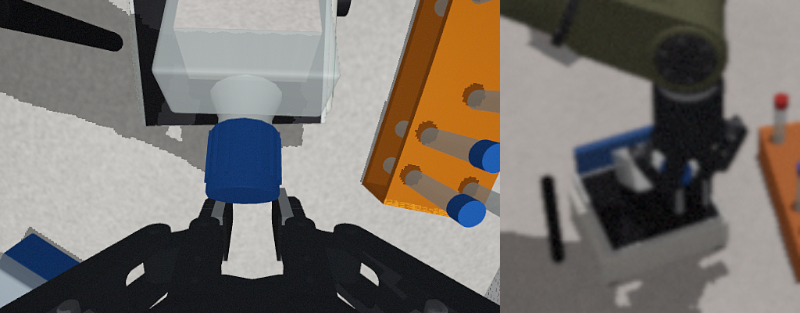

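In the hand's view the flask is unchanged (cap 243,190) while the platform edge has moved, so the foot is sliding at constant lean as planned. I continue until the stop is felt.

```bash
python3 -m creep '[-0.15,0,0,0,0.74, -0.3,0,0,0,0.74, -0.45,0,0,0,0.74]'|grep force; python3 -m creep '[-0.1,0,0,0,0.74, -0.2,0,0,0,0.74]'|grep force;  python3 -m creep '[-0.1,0,0,0,0.74, -0.2,0,0,0,0.74]'|grep force; python3 - <<'E'
from h import *
print([(round(d['conf'],2),np.round(d['extent']).tolist()) for d in (cams.grab_frame('wrist'),search_frame('wrist','flask_cap'))[1][:2]],observe()['tcp_pos'])
E
```

```text
contact_force: [0.2, -0.0, 0.4]
contact_force: [0.4, -0.9, -0.3]
contact_force: [1.1, -3.1, 1.7]
[(0.88, [318.0, 133.0, 244.0, 261.0])] [600.92578914 -84.27389179 316.82805395]
```

```bash
python3 -m creep '[0.1,0.2,0,0,0.74, 0.2,0.4,0,0,0.74, 0.3,0.6,0,0,0.74, 0.38,0.8,0,0,0.74, 0.46,1,0,0,0.74, 0.5,1.1,0,0,0.74]'|grep -E 'force|pos'; python3 -m creep '[0.08,0.2,0,0,0.74, 0.15,0.4,0,0,0.74, 0.22,0.6,0,0,0.74, 0.29,0.8,0,0,0.74, 0.35,1,0,0,0.74, 0.39,1.17,0,0,0.74]' |grep -E 'force|pos'
python3 - <<'E'
from h import *
print([(round(d['conf'],2),np.round(d['extent']).tolist()) for d in (cams.grab_frame('wrist'),search_frame('wrist','flask_cap'))[1][:2]])
E
```

```text
tcp_pos: [601.9, -89.3, 305.4]
contact_force: [0.1, -2.1, 1.5]
tcp_pos: [602.6, -93.1, 293.8]
contact_force: [1.5, -3.0, 1.1]
[(0.9, [316.0, 134.0, 268.0, 264.0])]
```

```bash
python3 -m creep '[0.05,0.2,0,0,0.74, 0.1,0.4,0,0,0.74, 0.15,0.6,0,0,0.74, 0.19,0.8,0,0,0.74, 0.23,1,0,0,0.74, 0.27,1.22,0,0,0.74]'|grep -E 'force|pos'; python3 -m creep '[0.03,0.2,0,0,0.74, 0.06,0.4,0,0,0.74, 0.09,0.65,0,0,0.74, 0.11,0.85,0,0,0.74, 0.13,1.05,0,0,0.74, 0.15,1.27,0,0,0.74]' |grep -E 'force|pos'
python3 - <<'E'
from h import *
print([(round(d['conf'],2),np.round(d['extent']).tolist()) for d in (cams.grab_frame('wrist'),search_frame('wrist','flask_cap'))[1][:2]])
E
```

```text
tcp_pos: [603.2, -95.8, 281.7]
contact_force: [2.3, -5.4, 1.3]
tcp_pos: [603.5, -97.5, 269.0]
contact_force: [3.1, -7.5, 1.2]
[(0.66, [316.0, 140.0, 294.0, 281.0])]
```

```bash
python3 -m creep '[0.02,0.2,0,0,0.74, 0.04,0.45,0,0,0.74, 0.05,0.65,0,0,0.74, 0.05,0.85,0,0,0.74, 0.05,1.05,0,0,0.74, 0.05,1.3,0,0,0.74]'|grep -E 'force|pos'; python3 -m creep '[0,0.2,0,0,0.74, -0.02,0.4,0,0,0.74, -0.04,0.6,0,0,0.74, -0.06,0.8,0,0,0.74]' |grep -E 'force|pos'
python3 - <<'E'
from h import *
print([(round(d['conf'],2),np.round(d['extent']).tolist()) for d in (cams.grab_frame('wrist'),search_frame('wrist','flask_cap'))[1][:2]])
E
```

```text
tcp_pos: [603.6, -98.1, 256.1]
contact_force: [3.8, -8.6, -0.2]
tcp_pos: [603.6, -97.9, 248.1]
contact_force: [5.4, -13.1, 0.4]
[(0.87, [313.0, 148.0, 322.0, 290.0])]
```

```bash
python3 -m creep '[0.03,0.15,0,0,0.74, 0.02,0.3,0,0,0.74, 0,0.45,0,0,0.74, -0.02,0.6,0,0,0.74]'|grep -E 'force|pos'; python3 -m creep '[-0.02,0.15,0,0,0.74, -0.04,0.3,0,0,0.74, -0.06,0.45,0,0,0.74]' |grep -E 'force|pos'
python3 - <<'E'
from h import *
im=cams.grab_frame('wrist');im2=cams.grab_frame('side')
print([(round(d['conf'],2),np.round(d['extent']).tolist()) for d in search_frame('side','flask')[:2]])
cv2.imwrite('pics/w9.png',np.hstack([cv2.resize(im,(500,313)),cv2.resize(im2[140:270,240:370],(300,313))])[:,:,::-1])
E
```

```text
tcp_pos: [603.6, -97.8, 242.3]
contact_force: [3.7, -15.2, 0.9]
tcp_pos: [603.5, -97.5, 237.9]
contact_force: [5.2, -17.0, 1.4]
[(0.89, [306.0, 218.0, 39.0, 42.0])]
```

View pics/w9.png

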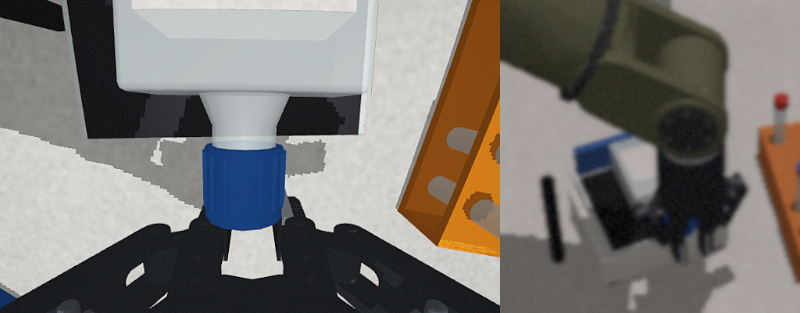

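The flask is nearly flat and square, with the cap end (243,225) still held by both fingers and the body over the platform. I lower the last few millimetres.

```bash
for i in 1; do python3 -m creep '[0,0.15,0,0,0.74, -0.02,0.3,0,0,0.74, -0.05,0.45,0,0,0.74]'|grep -E 'force|pos'; python3 -m creep '[-0.01,0.1,0,0,0.74, -0.03,0.2,0,0,0.74, -0.05,0.3,0,0,0.74]' |grep -E 'force|pos';python3 -m creep '[0,0.1,0,0,0.74, -0.02,0.2,0,0,0.74, -0.03,0.3,0,0,0.74]' |grep -E 'force|pos'; done
python3 - <<'E'
from h import *
cams.grab_frame('wrist')
print([(round(d['conf'],2),np.round(d['extent']).tolist()) for d in search_frame('wrist','flask_cap')[:2]])
E
```

```text
tcp_pos: [603.5, -97.3, 233.5]
contact_force: [6.4, -20.5, 0.4]
tcp_pos: [603.5, -97.0, 230.5]
contact_force: [7.0, -22.0, -0.7]
tcp_pos: [603.4, -96.8, 227.6]
contact_force: [8.0, -21.6, 0.5]
[(0.85, [312.0, 151.0, 362.0, 302.0])]
```

```bash
for i in 1; do python3 -m creep '[0.02,0.1,0,0,0.74, 0.02,0.2,0,0,0.74]'|grep -E 'force|pos'; python3 -m creep '[0,0.1,0,0,0.74, 0,0.2,0,0,0.74]' |grep -E 'force|pos'; done
python3 - <<'E'
from h import *
im=cams.grab_frame('wrist');cv2.imwrite('pics/w10.png',im[:,:,::-1])
r=outline_of('wrist','flask_cap')[0];print(r['conf'],r['extent'])
E
```

```text
tcp_pos: [603.4, -96.8, 225.6]
contact_force: [6.0, -20.2, 0.9]
tcp_pos: [603.4, -96.6, 223.5]
contact_force: [6.3, -17.7, 0.9]
0.68 [314.8, 152.9, 372.2, 305.4]
```

```bash
python3 - <<'E'
from h import *
im=cv2.imread('pics/w10.png');h=cv2.cvtColor(im,cv2.COLOR_BGR2HSV)
m=cv2.inRange(h,(105,120,40),(125,255,255));n,l,st,_=cv2.connectedComponentsWithStats(m)
k=1+np.argmax(st[1:,4]);x,y,w,hh,a=st[k];print(x,y,w,hh,a)
mm=l==k
for r in range(y+5,y+hh,12):
    c=np.where(mm[r])[0];print(r,c.min(),c.max(),c.max()-c.min())
Rc,o,i=wcam();print(o)
for z in (105,102,110,115): print(z,wplane([(x,y+hh*.6),(x+w,y+hh*.6)],z).round(1).tolist())
# predicted silhouette of flat cap, end at finger face
K=np.array([[i['fx'],0,i['cx']],[0,i['fy'],i['cy']],[0,0,1.]])
s=observe();R=np.array(s['tool_rot']);p=np.array(s['tcp_pos'])
for lean in (0,2,4,6,8):
    t=np.radians(lean);out=[]
    for L in (155,125):
        a=np.linspace(0,2*np.pi,60)
        u=R[:,0]*-1 # +s
        e=p+R[:,0]*-11; e=e+R[:,2]*0
        pts=[]
        for q in a:
            off=16*np.cos(q)*R[:,2]; v=16*np.sin(q)
            d=155-L
            P=e+off+u*(d*np.cos(t))+u*(v*np.sin(t)); z=70+19*np.cos(t)+L*np.sin(t)+v*np.cos(t)
            P[2]=z;pts.append(P)
        uv=cv2.projectPoints(np.array(pts),cv2.Rodrigues(Rc.T)[0],-Rc.T@o,K,np.array(i['dist']))[0].reshape(-1,2)
        out.append((np.ptp(uv[:,0]).round(),uv[:,1].min().round(),uv[:,1].max().round()))
    print(lean,out)
E
```

```text
260 183 111 119 10699
188 265 365 100
200 260 370 110
212 261 370 109
224 261 369 108
236 262 368 106
248 263 367 104
260 263 368 105
272 266 364 98
284 269 360 91
296 285 343 58
[591.93147782 -30.25896761 192.9409034 ]
105 [[583.0, -72.2, 105.0], [612.8, -66.4, 105.0]]
102 [[582.7, -73.7, 102.0], [613.5, -67.6, 102.0]]
110 [[583.5, -69.8, 110.0], [611.6, -64.3, 110.0]]
115 [[584.0, -67.5, 115.0], [610.4, -62.3, 115.0]]
0 [(np.float64(98.0), np.float64(260.0), np.float64(308.0)), (np.float64(105.0), np.float64(182.0), np.float64(208.0))]
2 [(np.float64(102.0), np.float64(268.0), np.float64(318.0)), (np.float64(110.0), np.float64(186.0), np.float64(211.0))]
4 [(np.float64(107.0), np.float64(277.0), np.float64(328.0)), (np.float64(114.0), np.float64(191.0), np.float64(214.0))]
6 [(np.float64(113.0), np.float64(286.0), np.float64(339.0)), (np.float64(119.0), np.float64(196.0), np.float64(218.0))]
8 [(np.float64(119.0), np.float64(296.0), np.float64(352.0)), (np.float64(125.0), np.float64(202.0), np.float64(222.0))]
```

```bash
python3 -m creep '[0,0.1,0,0,0.74, -0.02,0.2,0,0,0.74]'|grep -E 'force|pos'; python3 -m creep '[0,0.1,0,0,0.74, -0.02,0.2,0,0,0.74]' |grep -E 'force|pos'
python3 - <<'E'
from h import *
im=cams.grab_frame('wrist')[:,:,::-1];h=cv2.cvtColor(im,cv2.COLOR_BGR2HSV)
m=cv2.inRange(h,(105,120,40),(125,255,255));n,l,st,_=cv2.connectedComponentsWithStats(m)
print(st[1+np.argmax(st[1:,4])])
E
```

```text
tcp_pos: [603.4, -96.2, 221.6]
contact_force: [7.3, -14.9, 1.0]
tcp_pos: [603.4, -96.1, 219.8]
contact_force: [5.4, -17.7, 3.5]
[  264   185   115   124 11450]
```

The z force is rising and the cap is growing in the hand's view, so it has landed. I back off, check that it lies flat, then make the final push.

```bash
python3 -m creep '[0.05,0,0,0,0.74, 0.1,0,0,0,0.74, 0.15,0,0,0,0.74, 0.2,0,0,0,0.74, 0.3,0,0,0,0.74, 0.5,0,0,0,0.74, 0.8,0,0,0,0.74, 1.2,0,0,0,0.74]'
cat > cap.py <<'E'
from h import *
im=cams.grab_frame('wrist');h=cv2.cvtColor(im,cv2.COLOR_RGB2HSV)
m=cv2.inRange(h,(105,120,40),(125,255,255));n,l,st,_=cv2.connectedComponentsWithStats(m)
k=1+np.argmax(st[1:,4]);x,y,w,hh,a=st[k];print(st[k])
# width rows -> cap height ; axis direction
for r in (y+int(hh*.2),y+int(hh*.8)):
    c=np.where(l[r]==k)[0];c0,c1=c.min(),c.max()
    print(r,c0,c1, 'mid at z=92:',wplane([((c0+c1)/2,r)],92).round(1), 'width:',[(z,round(float(np.linalg.norm(np.diff(wplane([(c0,r),(c1,r)],z),axis=0))),1)) for z in (85,89,93,97)])
E
python3 cap.py
```

```text
clock: 23.65
tcp_pos: [605.3, -106.6, 219.0]
tool_rot: [[0.194, -0.0, 0.981], [-0.981, 0.0, 0.194], [-0.0, -1.0, -0.0]]
contact_force: [-0.1, -0.5, -0.0]
finger_gap: 22.4
[  263   153   119   124 12443]
177 264 380 mid at z=92: [[597.6 -60.   92. ]] width: [(85, 35.2), (89, 33.8), (93, 32.4), (97, 31.1)]
252 270 375 mid at z=92: [[602.1 -82.4  92. ]] width: [(85, 33.8), (89, 32.5), (93, 31.2), (97, 29.9)]
```

```bash
python3 -m creep '[-0.3,0,0.15,0,0.74, -0.5,0,0.15,0,0.74, -0.7,0,0.15,0,0.74, -0.8,0,0.15,0,0.74, -0.9,0,0.15,0,0.74, -1,0,0.15,0,0.74]'|grep -E 'force|pos'; python3 -m creep '[-0.1,0,0,0,0.74, -0.15,0,0,0,0.74, -0.2,0,0,0,0.74]'|grep -E 'force|pos'; python3 -m creep '[-0.05,0,0,0,0.74, -0.1,0,0,0,0.74, -0.1,0,0,0,0.74]'|grep -E 'force|pos'
```

```text
tcp_pos: [605.0, -97.0, 219.4]
contact_force: [3.3, -9.9, -0.5]
tcp_pos: [604.8, -96.0, 219.7]
contact_force: [5.7, -17.9, -1.8]
tcp_pos: [604.7, -95.6, 219.9]
contact_force: [8.1, -20.6, -1.2]
```

```bash
python3 -m creep '[0.1,0,0,0,0.74, 0.2,0,0,0,0.74, 0.4,0,0,0,0.74, 0.8,0,0,0,0.74, 1.5,0,0,0,0.74, 3,0,0,0,0.74, 5,0,0,0,0.74, 6,-2,0,0,0.74, 6,-5,0,0,0.74, 6,-9,0,0,0.74, 6,-13,0,0,0.74, 6,-17,0,0,0.74, 6,-17,0,0,0.74, 6,-17,0,0,0.74]'
python3 - <<'E'
from h import *
im=cams.grab_frame('wrist');im2=cams.grab_frame('side')
t=cams.grab_frame('top');print([np.round(d['extent']).tolist() for d in search_frame('top','marker')[:1]],[np.round(d['extent']).tolist() for d in search_frame('top','rack')[:1]])
np.save('pics/wf.npy',im)
cv2.imwrite('pics/fin.png',np.hstack([cv2.resize(im[0:400,100:540],(520,473)),np.vstack([cv2.resize(im2[140:270,240:370],(280,236)),cv2.resize(t[150:260,250:380],(280,237))])])[:,:,::-1])
E
```

```text
clock: 26.3
tcp_pos: [615.8, -153.6, 389.8]
tool_rot: [[0.193, 0.001, 0.981], [-0.981, -0.001, 0.193], [0.001, -1.0, 0.001]]
contact_force: [-0.6, -0.7, -1.1]
finger_gap: 22.1
[[316.0, 247.0, 5.0, 10.0]] [[312.0, 136.0, 77.0, 42.0]]
```

View pics/fin.png

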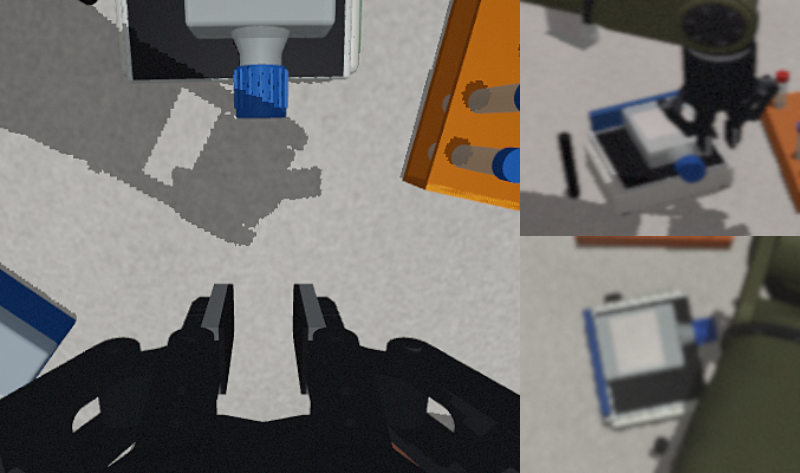

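The last picture shows the flask lying flat with its foot against the blue stop, square to it. The cap hangs over the −x edge, the fingers are clear, and the marker and rack sit where they did in the first detections.

```bash
python3 -c "
from rig import *
print(observe()['clock']);print(sign_off())"
```

```text
26.55
the job is handed in; nothing more can be done
None
```

The flask lies flat on its broad side with its foot against the blue stop and its cap pointing away. I handed the job in at 26.6 s with the gripper clear of everything.

**How it went**
- I tipped it with the fingers loosely either side of the cap, never gripping it.
- I then cradled the cap rim on both fingers and lowered it along the arc to about 55°.
- The foot slid back to the stop while the flask was still leaning, earlier than your order suggests. I lowered the rest of the way with the flask held lightly between fingers and stop, using the stop to steady the foot so the cap would not drop.
- Once it was flat, I backed off and gave it a final push at the cap end, then let go. By then it was already up against the stop, so that push mostly confirmed the seating.

**Last checks**
- **Seating:** the final push reached about 20 N with almost no movement.
- **Square:** the cap axis read 11.4°, against about 11.2° for the shaker. That was measured just before the final push and relies on one picture.
- **Flat:** the cap's apparent size just before that push matched a flat flask to within about 1–2°.
- **Surroundings:** the marker and rack were unmoved to within about a pixel in the top view. I did not re-measure the other items.

**Off plan**
- A fingertip pressed on the flask with 4.5 N at about 31° lean. I raised the fingers and it cleared.
- The flask twisted about 10° while I swung the gripper round. I eased it back before lowering.
- I saw no gap at the foot, but did not measure it from close up.

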